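# Take the wrongly packed carton out of the timer case

### The arm

A 7-joint arm with a two-finger parallel gripper is mounted at the origin on a cart in front of the work surface, level with it; the furniture and walls round the work are solid. World frame = base frame: x ahead of the robot, y to its left, z up, the work surface at z = 0. Lengths are in m, angles in rad, forces in N, time in s.
With the tool pointing down it reaches from about 0.4 to 0.85 m from the base axis. Payload 4.5 kg.
Tool frame: the origin (TCP) lies at the very end of the fingers, on their centre line; the grasp point (between the pads) lies 19 mm behind it (r.grip_point_offset is the distance from the TCP to the grasp point, in m); z points along the fingers, y is the line along which they close (so a half turn about z gives the same grasp; the last joint's range is limited). The gripper opens to 88 mm and grips with 3 to 60 N. Pads are 18 mm wide; open, the fingers measure 123 mm over their backs; the gripper's body (75 mm by 187 mm) begins 45 mm behind the grasp point.
Start: joints at [-1.269, 0.689, -0.195, 1.565, 0.157, 0.902, -0.215], TCP at [0.165, 0.603, 0.239] pointing down, gripper open.
Joint ranges: [-3.01, 3.01], [-0.46, 2.08], [-1.47, 1.51], [0.13, 2.56], [-1, 4.14], [0.04, 2.09], [-2.66, 2.66]. Speed limits (rad/s): [2.57, 2.57, 3.14, 3.14, 3.14, 3.14, 3.14].

### API

Orientations are given as a unit quaternion [x, y, z, w].
In Python, from plant import r gives the robot as it stands.
- The arm moves only by the tool carry_out, never from a script. Its argument "rows" is a list of rows, each a list of 3 entries, a list of its own where there are three numbers: the shift along the tool's x, y, z in cm, then the turn, a rotation vector about the tool's x, y, z in degrees, then the closure, from 0 (fully open) to 1 (shut). A call has 1 to 12 rows; each row is the pose to reach, as a shift and turn from the pose commanded when the call began, along the tool's axes at that moment; what a row does not reach only later rows make up. A row lasts 1/10 s, in which the tool goes at most 50 mm and 8.59 degrees, less where a joint would pass 70% of its speed; a pose out of reach is approached as far as the arm can. A call with a gripper value outside its range is refused whole. The fingers move at their own pace and stop on an object; "newtons" is the grip in N (left out, the last holds). Time passes only in rows, so rows that repeat a pose let the fingers close. It gives the time, the measured TCP pose, the force, the opening and the grip force at its end, in the units of the state.
- r.get_state(): the state, without advancing time (a new reading comes with each control period).
- r.snapshot(name): name is "side" or "top"; returns a dict with "image" (420x560x3 uint8, red, green, blue), "fx", "fy", "cx", "cy" (pixels), "dist_coeffs" ([k1, k2, p1, p2, k3] as OpenCV has them; the pictures are not rectified), "pose" (4x4, takes a point from camera to world coordinates). Camera axes: x right, y up, looking along -z (the intrinsics and any distortion apply to the point x, -y, -z); pixel columns grow to the right and rows downward; lengths in m; the calibration is good to about 2 mm. A picture is of the moment at which its call begins. There is no depth.
- r.finish_job(): hands the job in; it is judged then, once.
The state is a dict: "clock": time; "q": joint angles; "qd": joint speeds; "joint_torque": joint torques, N m; "tool_pos": TCP position; "eef_rot": TCP orientation; "contact_force": force on the tool from outside, world axes, zero at the start; "moment": the same for the moment, N m; "opening": opening from 0.0 (shut) to 1.0 (fully open); "finger_force": force on a finger pad.
Only numpy, scipy, OpenCV 4.12 (cv2) and the standard library are available. Lean on these libraries where they do the work, as an engineer would, in place of code of your own. Each camera call takes 0.05 s, during which the arm holds its last target. There are 200 camera calls.

### The job

Open the lid of the black case by its pull tab until it stands upright or leans back. Each of the three compartments should hold a plug-in timer, as the outlines inside the lid show, but one holds a small white carton by mistake: take the carton out and set it down upright on the floor of the low metal tray, without dropping it. Leave the lid open and both timers lying where they are.

Things in the scene. Friction and masses are not known exactly. Their poses are not given: they have to be found in the camera images.
- case: Black plastic case, fixed: 140 (x) x 300 (y) x 64 mm high without lid, walls 5 mm, inner floor 4 mm above the bench. Origin: centre of underside; at yaw 0, x points away from the robot, y left. Dividers 22 mm high, 4 mm thick at y = -47 and +47 mm make three compartments centred at y = -94, 0, +94 mm; each holds one part, near x = -8 mm. Which one holds the carton varies.
- lid (a joint): Lid hinge, rad: 0 shut, grows as the lid opens upward and away from the robot, 1.57 upright, 1.9 stop. Stiff friction hinge: the lid stays where it is left and moves with 1 to 4 N at the tab. The lid is a 5 mm plate as wide as the case; it starts shut or up to 0.2 rad ajar.
- lid_tab (a point): Middle of the grip of the grey pull tab at the centre of the lid's front edge. Tab 20 mm wide (case y), 12 mm thick, 36 mm out from the lid's edge; this point is 24 mm out, 166 mm from the hinge axis, 69 mm above the bench when shut. Can be pinched from above, fingers on its two sides along case y; it turns between the fingers as the lid swings. Its x points to the hinge.
- lid_hinge (a point): Point in the middle of the lid's hinge axis, on the far (+x) top edge of the case, 65 mm above the bench; the axis runs along the case's y.
- carton_center (a point): Centre (half-way up) of the wrongly packed part: small white closed carton standing upright, 37 mm along its x, 66 mm along its y, 56 mm high, about 0.09 kg. Its x axis lies within 0.1 rad of the line of the case's y axis: grasp it from above across its 37 mm. About 40 mm free between it and the next timer, 25 mm or more to a case wall.
- timer_a_center (a point): Centre of the body of a beige plug-in timer lying in a compartment: body about 48 mm wide (x) and 48 mm high, 84 mm long with its dark round plug end (y). It belongs here.
- timer_b_center (a point): The same for the second timer, alike. It belongs here.
- tray: Low open metal tray fixed on the bench to the right of the case: 150 (x) x 130 (y) x 22 mm high, walls and floor 4 mm thick. Origin: centre of its underside; axes as the case's at yaw 0. Its floor is 4 mm above the bench.

How it is judged:
On the way:
1. the lid stands open (1.3 rad or more) (value of joint lid above 1.3 rad), for 0.2 s.
At the end, for the whole second after the job is handed in: The lid is open by 1.3 rad or more; the carton stands upright (within 10 degrees) and at rest on the tray's floor, its centre within 60 mm (tray x) and 50 mm (tray y) of the tray's centre and less than 42 mm above its underside (value of joint lid above 1.3 rad and x of carton_center in the frame of tray between -0.06 and 0.06 m and y of carton_center in the frame of tray between -0.05 and 0.05 m and z of carton_center in the frame of tray below 0.042 m and angle between carton_center's own z axis and vertical below 0.17 rad and linear speed of carton below 0.02 m/s); the robot touches nothing.
It fails at once if a timer is shifted by more than 20 mm (distance of any of timer_a_center, timer_b_center from where it was at the start of the episode above 0.02 m).
It fails at once if the carton is dropped or thrown (faster than 1.2 m/s) (linear speed of carton above 1.2 m/s).
It also fails if it takes over 54 s, if anything falls off the work surface, if the arm or the gripper's body presses on something with over 40 N, if the wrist force passes 120 N, or if a joint passes its speed limit or range.

## Working session

There is one attempt and no reset: what is moved stays moved. The work goes in short steps, Python scripts to look and compute and a tool call to move; the robot and the scene stay as the last step left them, time stands still between calls to the robot, and variables do not carry over. Pictures are saved under pics/ and viewed, at most 10 in all, crops included, and the job is handed in when it is done.

Besides the shell and the picture viewer there is one more tool, called after "Call:" by a JSON object that holds its "method" and its "body". carry_out: Moves the arm, as the interface text tells. Its arguments: {"type":"object","properties":{"rows":{"type":"array"},"newtons":{"type":"number"}},"required":["rows"]}

```bash
mkdir -p pics
cat > h.py <<'E'
import numpy as np, cv2
from scipy.spatial.transform import Rotation as R
from plant import r
def snap(n,f=None):
    s=r.snapshot(n)
    if f: cv2.imwrite('pics/'+f,s['image'][:,:,::-1])
    return s
def K(s): return np.array([[s['fx'],0,s['cx']],[0,s['fy'],s['cy']],[0,0,1.]])
def ray(s,uv):
    p=cv2.undistortPoints(np.array([[uv]],float),K(s),np.array(s['dist_coeffs'],float))[0,0]
    P=np.array(s['pose']); d=P[:3,:3]@np.array([p[0],-p[1],-1]); return P[:3,3],d
def plane(s,uv,z):
    o,d=ray(s,uv); return o+d*(z-o[2])/d[2]
def tri(s1,a,s2,b):
    o1,d1=ray(s1,a);o2,d2=ray(s2,b)
    t=np.linalg.lstsq(np.c_[d1,-d2],o2-o1,rcond=None)[0]
    p,q=o1+t[0]*d1,o2+t[1]*d2; return (p+q)/2,np.linalg.norm(p-q)
def totool(p):  # world TCP target -> tool cm shift
    s=r.get_state(); return R.from_quat(s['eef_rot']).inv().apply(np.array(p)-s['tool_pos'])*100
E
python3 - <<'E'
from h import *
import pickle
for n in('side','top'):
    s=snap(n,n+'1.png'); print(n,np.round(s['pose'],3).tolist(),s['fx'],s['dist_coeffs']); pickle.dump(s,open(n+'1.pkl','wb'))
st=r.get_state(); print({k:np.round(v,3).tolist() for k,v in st.items()}); print(R.from_quat(st['eef_rot']).as_matrix().round(3), r.grip_point_offset)
E
```

```text
side [[0.907, 0.186, -0.378, 0.108], [-0.421, 0.395, -0.816, -0.955], [-0.003, 0.899, 0.437, 0.557], [0.0, 0.0, 0.0, 1.0]] 474.3397980204458 [0.00022368 0.         0.         0.         0.        ]
top [[-0.021, 0.988, -0.156, 0.411], [-1.0, -0.02, 0.011, -0.026], [0.007, 0.156, 0.988, 0.927], [0.0, 0.0, 0.0, 1.0]] 425.4929869643759 [-0.0475532  0.         0.         0.         0.       ]
{'clock': 0.1, 'q': [-1.269, 0.69, -0.195, 1.566, 0.157, 0.903, -0.215], 'qd': [0.001, -0.004, -0.0, -0.0, 0.0, -0.0, -0.001], 'joint_torque': [-0.004, -52.85, -1.272, -15.384, -0.053, 0.002, 0.0], 'tool_pos': [0.165, 0.602, 0.238], 'eef_rot': [0.133, 0.991, -0.001, -0.0], 'contact_force': [0.697, -0.17, 0.456], 'moment': [-0.016, -0.017, -0.015], 'finger_force': 0.0, 'opening': 0.999}
[[-0.964  0.265 -0.   ]
 [ 0.265  0.964 -0.002]
 [-0.    -0.002 -1.   ]] 0.0187
```

View pics/side1.png

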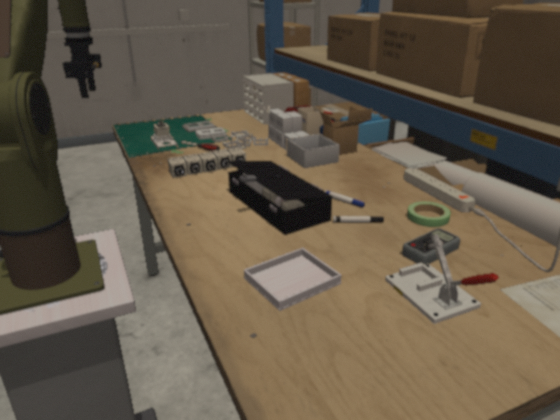

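View pics/top1.png

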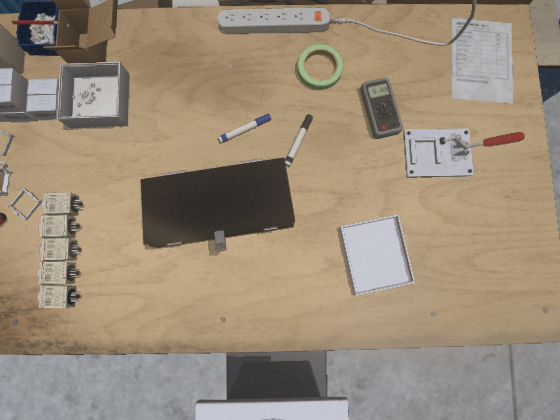

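The top view shows the shut (or slightly ajar) case around (218,203), its tab at about (220,241) and the tray at about (376,255). The side view shows the same layout, with the shelf beyond the bench.

Run:
```python
from h import *
import pickle
t=pickle.load(open('top1.pkl','rb')); s=pickle.load(open('side1.pkl','rb'))
im=t['image'][:,:,::-1]; g=im.max(2)
def big(m,x0,x1,y0,y1):
    q=np.zeros_like(m);q[y0:y1,x0:x1]=m[y0:y1,x0:x1]
    c=max(cv2.findContours(q,cv2.RETR_EXTERNAL,cv2.CHAIN_APPROX_NONE)[0],key=cv2.contourArea); return c
lid=big(cv2.morphologyEx((g<60).astype(np.uint8),cv2.MORPH_OPEN,np.ones((15,15))),120,310,140,260)
a=cv2.approxPolyDP(cv2.convexHull(lid),8,True)[:,0]; print('lid px',a.tolist())
for z in (.065,.069): print([plane(t,p,z).round(3).tolist()[:2] for p in a])
hsv=cv2.cvtColor(im,cv2.COLOR_BGR2HSV)
tr=big(((hsv[...,1]<45)&(g>90)).astype(np.uint8),325,420,205,305)
rc=cv2.minAreaRect(tr);b=cv2.boxPoints(rc);c=[plane(t,p,.022) for p in b];print('tray',rc,np.round(c,3).tolist(),np.mean(c,0).round(3),[np.linalg.norm(c[i]-c[i-1]).round(3) for i in range(4)])
tab=big(((hsv[...,1]<60)&(g>60)&(g<150)).astype(np.uint8),205,235,228,256)
rc=cv2.minAreaRect(tab);print('tab',rc,cv2.boxPoints(rc).round(1).tolist(),[plane(t,rc[0],z).round(3).tolist() for z in (.069,.085,.1)])
v=np.hstack([cv2.resize(s['image'][150:240,215:345],None,fx=3,fy=3,interpolation=2),cv2.resize(t['image'][150:260,130:300][:90*110//110],None,fx=2,fy=3,interpolation=2)[:270]])
cv2.imwrite('pics/c1.png',v[:,:,::-1])
v=np.vstack([cv2.resize(s['image'][150:240,215:345],(780,540))]);cv2.imwrite('pics/c2.png',v[:,:,::-1])
```

```text
lid px [[269, 179], [263, 218], [197, 231], [163, 214], [167, 183], [188, 172], [248, 168]]
[[0.607, -0.004], [0.526, 0.009], [0.502, 0.144], [0.538, 0.214], [0.603, 0.208], [0.625, 0.164], [0.631, 0.039]]
[[0.606, -0.004], [0.525, 0.009], [0.501, 0.143], [0.537, 0.213], [0.602, 0.206], [0.624, 0.163], [0.63, 0.039]]
tray ((376.7780456542969, 254.32321166992188), (72.15982818603516, 62.364173889160156), 77.19573211669922) [[0.511, -0.15, 0.022], [0.538, -0.283, 0.022], [0.387, -0.308, 0.022], [0.362, -0.178, 0.022]] [ 0.45  -0.23   0.022] [np.float64(0.151), np.float64(0.136), np.float64(0.153), np.float64(0.133)]
tab ((219.43292236328125, 239.89633178710938), (20.42983627319336, 10.601428031921387), 83.6598129272461) [[213.0, 230.3000030517578], [223.60000610351562, 229.1999969482422], [225.8000030517578, 249.5], [215.3000030517578, 250.60000610351562]] [[0.482, 0.098, 0.069], [0.481, 0.095, 0.085], [0.48, 0.093, 0.1]]
```

View pics/c2.png

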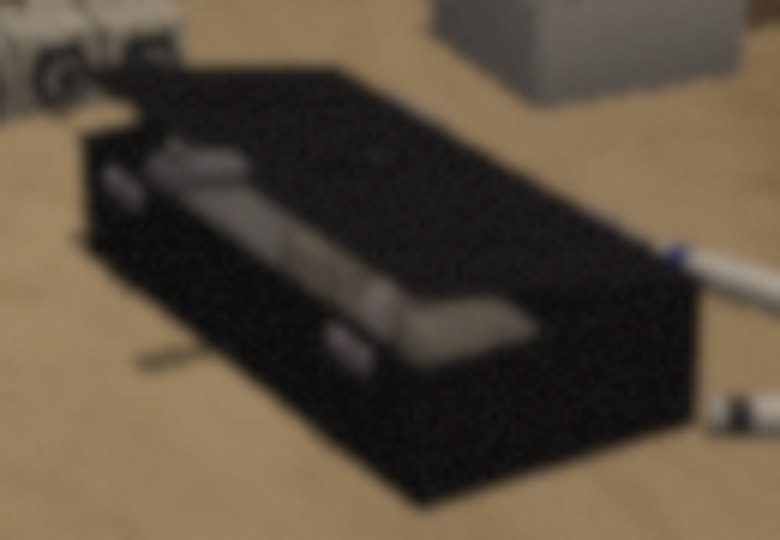

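The side crop shows the lid ajar, its grey tab at about full-image (248,177), with parts visible in the gap. Next I triangulate the tab and check it against the hinge distance.

Run:
```python
from h import *
import pickle
t=pickle.load(open('top1.pkl','rb')); s=pickle.load(open('side1.pkl','rb'))
p,e=tri(t,(219.4,240),s,(248.3,177.2));print('tab',p.round(3),e)
A,B=plane(t,(141,180),.065),plane(t,(290,160),.065);print('far',A,B,np.linalg.norm(A-B)); H=(A+B)/2
y=(A-B)/np.linalg.norm(A-B);x=np.array([y[1],-y[0],0]);print('H',H.round(3),'yaw',np.arctan2(x[1],x[0]))
print('tab in hinge frame',(p-H)@x,(p-H)@y,p[2]-.065,np.hypot((p-H)@x,p[2]-.065))
# fine far edge: dark mask boundary, per column
g=t['image'].max(2); pts=[]
for u in range(150,286,4):
    col=g[140:200,u]; v=140+np.argmax(cv2.blur(col.reshape(-1,1),(1,3))[:,0]<55); pts.append(plane(t,(u,v),.067)[:2])
L=cv2.fitLine(np.array(pts,np.float32),cv2.DIST_HUBER,0,.01,.01).ravel();print('far line',L,np.arctan2(L[0],-L[1])) 
# right and left edges
for v in range(185,225,8):
    row=g[v]; d=np.where(cv2.blur(row.reshape(1,-1),(3,1))[0,130:310]<55)[0]+130; print(v,d.min(),d.max())
# side view corners, bench-level bottom front right corner
print('side bottom corner',plane(s,(215+420/6,150+505/6),0).round(3), 'right far bottom',plane(s,(215+695/6,150+425/6),0).round(3),'left front bottom',plane(s,(215+92/6,150+245/6),0).round(3))
```

```text
tab [0.48  0.093 0.1  ] 0.0017170381822182587
far [0.61043523 0.26204497 0.065     ] [ 0.64683731 -0.04869285  0.065     ] 0.31286275386760387
H [0.629 0.107 0.065] yaw 0.11661570123475935
tab in hinge frame -0.14873285042319684 0.0037418742092302504 0.034559867978095904 0.15269526931006233
far line [ 0.07966574 -0.99682164  0.6185924   0.10545699] 0.07975025
185 166 271
193 155 269
201 157 267
209 152 269
217 171 267
side bottom corner [ 0.517 -0.051  0.   ] right far bottom [ 0.65  -0.038  0.   ] left front bottom [0.48  0.247 0.   ]
```

```bash
cat >> h.py <<'E'
YAW=.118; H=np.array([.638,.114,.065]); cx=np.array([np.cos(YAW),np.sin(YAW),0]); cy=np.array([-np.sin(YAW),np.cos(YAW),0])
def tabpt(th,out=.168): return H+cx*(-out*np.cos(th)-.004*np.sin(th))+np.array([0,0,out*np.sin(th)+.004*np.cos(th)])
E
python3 - <<'E'
from h import *
p=tabpt(.2);print(p, totool(p+[0,0,.10]))
E
```

```text
[0.47370464 0.09452266 0.10229671] [-43.17215696 -40.7930411    3.64302913]
```

Call:
{"method": "carry_out", "body": {"rows": [[[-43.2,-40.8,3.6],[0,0,-22.1],0.3],[[-43.2,-40.8,3.6],[0,0,-22.1],0.3],[[-43.2,-40.8,3.6],[0,0,-22.1],0.3],[[-43.2,-40.8,3.6],[0,0,-22.1],0.3],[[-43.2,-40.8,3.6],[0,0,-22.1],0.3],[[-43.2,-40.8,3.6],[0,0,-22.1],0.3],[[-43.2,-40.8,3.6],[0,0,-22.1],0.3],[[-43.2,-40.8,3.6],[0,0,-22.1],0.3],[[-43.2,-40.8,3.6],[0,0,-22.1],0.3],[[-43.2,-40.8,3.6],[0,0,-22.1],0.3],[[-43.2,-40.8,3.6],[0,0,-22.1],0.3],[[-43.2,-40.8,3.6],[0,0,-22.1],0.3]], "newtons": 15}}

```text
clock: 1.3
tool_pos: [0.4748, 0.0924, 0.2024]
eef_rot: [-0.058, 0.998, -0.0, -0.0]
contact_force: [0.6, 0.4, 1.2]
opening: 0.699
finger_force: 0.0
```

Run:
```python
from h import *
print(totool(tabpt(.2)+[0,0,.10]),R.from_quat(r.get_state()['eef_rot']).as_matrix().round(3))
```

```text
[0.08348848 0.22202405 0.00819524] [[-0.993 -0.117 -0.   ]
 [-0.117  0.993 -0.   ]
 [ 0.    -0.    -1.   ]]
```

Call:
{"method": "carry_out", "body": {"rows": [[[0.1,0.2,4],[0,0,0],0.3],[[0.1,0.2,8],[0,0,0],0.3],[[0.1,0.2,11.5],[0,0,0],0.3],[[0.1,0.2,11.8],[0,0,0],0.3]]}}

```text
clock: 1.7
tool_pos: [0.4704, 0.0961, 0.0815]
eef_rot: [-0.059, 0.998, -0.001, -0.003]
contact_force: [-0.9, 1.0, 0.0]
opening: 0.7
finger_force: 0.0
```

Run:
```python
from h import *
s=snap('side')['image'];t=snap('top')['image']
v=np.hstack([cv2.resize(s[130:230,190:290],(400,400),interpolation=2),cv2.resize(t[190:290,170:270],(400,400),interpolation=2)])
cv2.imwrite('pics/c3.png',v[:,:,::-1]); print(r.get_state()['tool_pos'])
```

```text
[0.4723066  0.09692263 0.08448113]
```

View pics/c3.png

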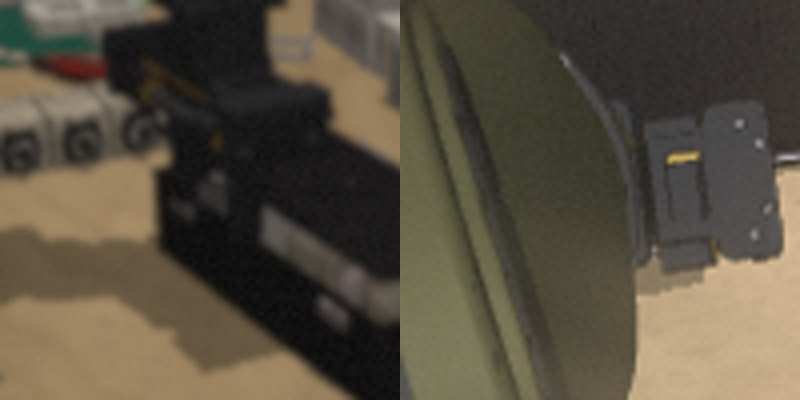

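The tab shows at crop (210,185), beside the near finger and between the fingers; closing on it.

Call:
{"method": "carry_out", "body": {"rows": [[[0,0,0],[0,0,0],0.85],[[0,0,0],[0,0,0],0.85],[[0,0,0],[0,0,0],0.85],[[0,0,0],[0,0,0],0.85],[[0,0,0],[0,0,0],0.85]], "newtons": 15}}

```text
clock: 2.3
tool_pos: [0.4736, 0.0937, 0.0852]
eef_rot: [-0.058, 0.998, -0.002, 0.0]
contact_force: [4.6, -12.3, 0.4]
opening: 0.271
finger_force: 6.3
```

Run:
```python
from h import *
st=r.get_state();print(st['tool_pos'],st['opening'],st['contact_force'])
g=np.array([0,0,-.0187])
g0=st['tool_pos']-g-H; print('rel hinge',g0@cx,g0@cy,g0[2])
for th in np.r_[.2:1.75:.1]: 
    d=tabpt(th)-tabpt(.2); print(round(th,2),np.round(R.from_quat(st['eef_rot']).inv().apply(d)*100,1))
```

```text
[0.47355483 0.09366082 0.08522816] 0.2711103832442968 [  4.57839495 -12.2727162    0.36383215]
rel hinge -0.16569608622659324 -0.0008382084966305958 0.03892816083818787
0.2 [0. 0. 0.]
0.3 [-0.4 -0.  -1.6]
0.4 [-0.9 -0.  -3.2]
0.5 [-1.6 -0.  -4.7]
0.6 [-2.5 -0.  -6.1]
0.7 [-3.4 -0.  -7.4]
0.8 [-4.6 -0.  -8.6]
0.9 [-5.8 -0.  -9.7]
1.0 [ -7.1  -0.  -10.6]
1.1 [ -8.6  -0.  -11.4]
1.2 [-10.1  -0.  -12.1]
1.3 [-11.7  -0.  -12.6]
1.4 [-13.3  -0.  -12.9]
1.5 [-15.   -0.  -13.1]
1.6 [-16.6  -0.  -13. ]
1.7 [-18.3  -0.  -12.9]
```

Call:
{"method": "carry_out", "body": {"rows": [[[0,-0.2,0],[0,0,0],0.85],[[0,-0.3,0],[0,0,0],0.85],[[0,-0.3,0],[0,0,0],0.85]]}}

```text
clock: 2.6
tool_pos: [0.4738, 0.0916, 0.0849]
eef_rot: [-0.058, 0.998, -0.001, 0.0]
contact_force: [2.5, -6.4, 0.0]
opening: 0.226
finger_force: 15.0
```

Call:
{"method": "carry_out", "body": {"rows": [[[-0.2,-0.2,-0.8],[0,0,0],0.85],[[-0.4,-0.2,-1.6],[0,0,0],0.85],[[-0.9,-0.2,-3.2],[0,0,0],0.85],[[-1.6,-0.2,-4.7],[0,0,0],0.85],[[-2.5,-0.2,-6.1],[0,0,0],0.85],[[-3.4,-0.2,-7.4],[0,0,0],0.85]]}}

```text
clock: 3.2
tool_pos: [0.5084, 0.0963, 0.1597]
eef_rot: [-0.059, 0.998, 0.001, 0.001]
contact_force: [7.0, -1.9, -11.1]
opening: 0.226
finger_force: 15.0
```

Call:
{"method": "carry_out", "body": {"rows": [[[-0.8,0,-0.4],[0,0,0],0.85],[[-1.4,0,-0.9],[0,0,0],0.85],[[-2.6,0,-2.0],[0,0,0],0.85],[[-3.9,0,-2.9],[0,0,0],0.85],[[-5.4,0,-3.7],[0,0,0],0.85],[[-6.9,0,-4.4],[0,0,0],0.85]]}}

```text
clock: 3.8
tool_pos: [0.5727, 0.105, 0.2031]
eef_rot: [-0.06, 0.998, 0.0, -0.003]
contact_force: [-2.1, 1.1, -2.2]
opening: 0.224
finger_force: 15.0
```

Run:
```python
from h import *
st=r.get_state();d=st['tool_pos']+[0,0,.0187]-H;print(d@cx,d[2],np.hypot(d@cx,d[2]),st['contact_force'])
```

```text
-0.06590584081982202 0.15683682811117056 0.17012163444471304 [-2.10577711  1.08854427 -2.1930825 ]
```

Call:
{"method": "carry_out", "body": {"rows": [[[-1.6,0,-0.5],[0,0,0],0.85],[[-3.2,0,-0.8],[0,0,0],0.85],[[-4.9,0,-0.9],[0,0,0],0.85],[[-6.5,0,-0.9],[0,0,0],0.85],[[-8.2,0,-0.7],[0,0,0],0.85],[[-8.2,0,-0.7],[0,0,0],0.85],[[-8.2,0,-0.7],[0,0,0],0.85]]}}

```text
clock: 4.5
tool_pos: [0.6579, 0.1165, 0.2109]
eef_rot: [-0.06, 0.998, 0.002, 0.002]
contact_force: [1.5, 3.1, 3.6]
opening: 0.229
finger_force: 15.0
```

Run:
```python
from h import *
st=r.get_state();d=st['tool_pos']+[0,0,.0187]-H;print(d@cx,d[2],np.hypot(d@cx,d[2]),st['contact_force'])
```

```text
0.020037281399550813 0.16457091843461413 0.16578624744018186 [1.45302028 3.10931703 3.58017881]
```

Call:
{"method": "carry_out", "body": {"rows": [[[0,0,0],[0,0,0],0.4],[[0,0,0],[0,0,0],0.4],[[0,0,0],[0,0,0],0.4],[[0,0,-4],[0,0,0],0.4],[[0,0,-8],[0,0,0],0.4],[[5,-2,-9],[0,0,0],0.4],[[10,-7,-9],[0,0,0],0.4],[[14,-12,-9],[0,0,0],0.4],[[18,-16,-9],[0,0,0],0.4],[[20,-21,-9],[0,0,0],0.4],[[20,-26,-9],[0,0,0],0.4],[[20,-30,-9],[0,0,0],0.4]]}}

```text
clock: 5.7
tool_pos: [0.4922, -0.1766, 0.2998]
eef_rot: [-0.059, 0.998, -0.0, -0.001]
contact_force: [1.3, -0.7, 0.3]
opening: 0.602
finger_force: 0.0
```

Run:
```python
from h import *
import pickle
for n in('side','top'):
    s=snap(n,n+'2.png'); pickle.dump(s,open(n+'2.pkl','wb'))
```

```text
(no output)
```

View pics/top2.png

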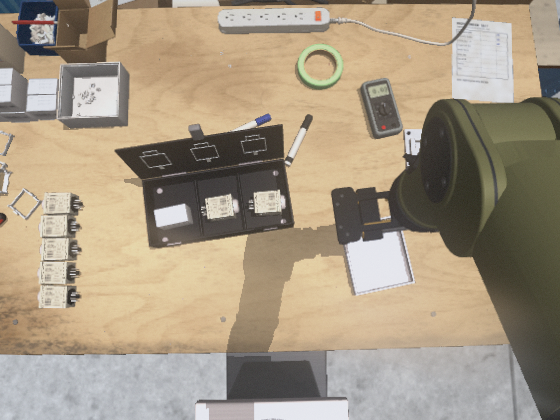

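View pics/side2.png

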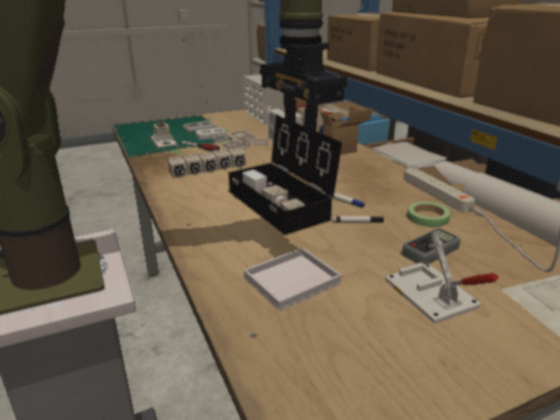

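The carton (white) is in the left compartment at top-view (172,216), and the lid stands open. I'll zoom in on its shape.

Run:
```python
from h import *
import pickle
t=pickle.load(open('top2.pkl','rb')); s=pickle.load(open('side2.pkl','rb'))
im=t['image']; hsv=cv2.cvtColor(im,cv2.COLOR_RGB2HSV)
m=np.zeros(im.shape[:2],np.uint8); m[190:240,145:200]=((hsv[...,2]>125)&(hsv[...,1]<60))[190:240,145:200]
c=max(cv2.findContours(m,0,cv2.CHAIN_APPROX_NONE)[0],key=cv2.contourArea);rc=cv2.minAreaRect(c);b=cv2.boxPoints(rc);print(rc,b.tolist())
P=[plane(t,p,.06) for p in b];C=np.mean(P,0);print(np.round(P,3).tolist(),C,[np.linalg.norm(P[i]-P[i-1]).round(3) for i in range(4)])
Cc=H-.07*cx;print('in case',(C-Cc)@cx,(C-Cc)@cy)
v=np.hstack([cv2.resize(im[180:250,140:210],(400,400),interpolation=0),cv2.resize(s['image'][150:220,225:295],(400,400),interpolation=2)])
cv2.imwrite('pics/c4.png',v[:,:,::-1])
```

```text
((171.8965606689453, 215.75865173339844), (20.086021423339844, 35.33079528808594), 78.11134338378906) [[152.54112243652344, 209.5703125], [187.1140594482422, 202.29180908203125], [191.2519989013672, 221.94699096679688], [156.67906188964844, 229.22549438476562]]
[[0.549, 0.238, 0.06], [0.562, 0.166, 0.06], [0.521, 0.157, 0.06], [0.508, 0.228, 0.06]] [0.53487745 0.19719485 0.06      ] [np.float64(0.042), np.float64(0.073), np.float64(0.042), np.float64(0.072)]
in case -0.022611220778354982 0.0947565571626351
```

View pics/c4.png

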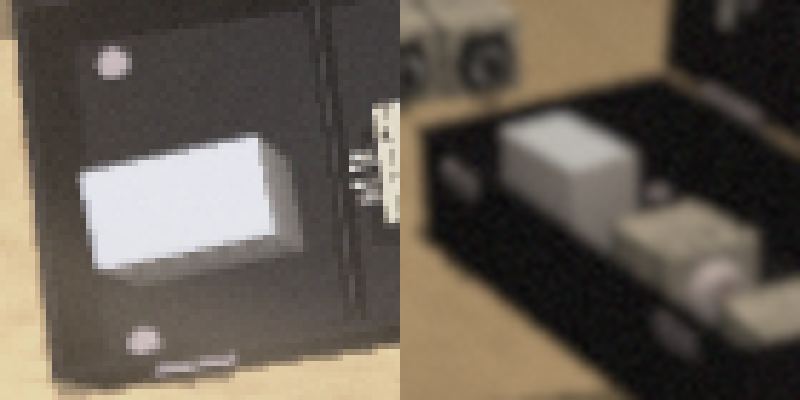

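Viewed up close, the carton's long side (66 mm) runs along the case's y. Its short side lies along case x, so the fingers must close along case x. The top face's corners in the crop are (80,172), (258,135), (275,235) and (95,268).

Run:
```python
from h import *
import pickle
t=pickle.load(open('top2.pkl','rb')); s=pickle.load(open('side2.pkl','rb'))
f=lambda x,y:(x/5.714-.5+140,y/5.714-.5+180)
P=[plane(t,f(*p),.06) for p in [(80,172),(258,135),(275,235),(95,268)]];C=np.mean(P,0)
print(np.round(P,3).tolist(),C.round(4),[np.linalg.norm(P[i]-P[i-1]).round(3) for i in range(4)])
l=(P[0]-P[1]+P[3]-P[2]);a=np.arctan2(-l[0],l[1]);print('carton yaw',a)
# side view check of top face corners
q=[(500,130),(562,108),(640,150),(573,170)]
Q=[plane(s,((x-400)/5.714-.5+225,y/5.714-.5+150),.06) for x,y in q];print('side',np.round(Q,3).tolist(),np.mean(Q,0).round(4))
Cc=H-.07*cx
print('in case',(C-Cc)@cx,(C-Cc)@cy)
for p in[(60,388),(390,345)]: d=plane(t,f(*p),.064)-Cc; print('front wall',d@cx,d@cy)
```

```text
[[0.548, 0.236, 0.06], [0.561, 0.171, 0.06], [0.524, 0.165, 0.06], [0.513, 0.229, 0.06]] [0.5366 0.2002 0.06  ] [np.float64(0.036), np.float64(0.066), np.float64(0.037), np.float64(0.066)]
carton yaw 0.17586876643192897
side [[0.51, 0.225, 0.06], [0.549, 0.24, 0.06], [0.563, 0.172, 0.06], [0.524, 0.162, 0.06]] [0.5365 0.1998 0.06  ]
in case -0.020530219217872882 0.09749927227568922
front wall -0.08181068729980313 0.14448791169226965
front wall -0.08264093693062867 0.02629847714538382
```

```bash
cat >> h.py <<'E'
H=H-.0115*cx; C=np.array([.5366,.200,0])
E
python3 - <<'E'
from h import *
st=r.get_state(); print(st['q'].round(2) if hasattr(st['q'],'round') else st['q'])
kx=np.array([np.cos(.176),np.sin(.176),0])
print('above',totool(C-.006*kx+[0,0,.15]))
E
```

```text
[ 0.56  0.51 -0.45  1.78  0.28  0.92  1.66]
above [-7.88722952 37.76764984 14.6799805 ]
```

Call:
{"method": "carry_out", "body": {"rows": [[[2,4,0],[0,0,8],0.4],[[2,8,0],[0,0,16],0.4],[[0,13,0],[0,0,24],0.4],[[0,17,0],[0,0,32],0.4],[[-2,21,0],[0,0,40],0.4],[[-3,25,0],[0,0,48],0.4],[[-4,29,0],[0,0,56],0.4],[[-5,33,0],[0,0,64],0.4],[[-6,37.8,0],[0,0,72],0.4],[[-7.9,37.8,0],[0,0,80],0.4],[[-7.9,37.8,0],[0,0,86.7],0.4],[[-7.9,37.8,0],[0,0,86.7],0.4]]}}

```text
clock: 7.0
tool_pos: [0.5279, 0.2105, 0.2992]
eef_rot: [0.642, 0.766, -0.001, -0.0]
contact_force: [0.5, -0.8, -0.5]
opening: 0.6
finger_force: 0.0
```

Run:
```python
from h import *
st=r.get_state(); print(np.round(st['q'],2)); print(R.from_quat(st['eef_rot']).as_matrix().round(3))
kx=np.array([np.cos(.176),np.sin(.176),0])
print(totool(C-.006*kx+[0,0,.15]),'pushed',totool(C+.030*cx+[0,0,.15]))
```

```text
[-0.43  0.54 -0.05  1.67  0.03  0.94 -0.31]
[[-0.175  0.985 -0.001]
 [ 0.985  0.175 -0.001]
 [-0.001 -0.001 -1.   ]]
[-1.16910104  0.08951155 14.91955709] pushed [-1.34275971  3.68447626 14.91531938]
```

Call:
{"method": "carry_out", "body": {"rows": [[[-1.2,0,5],[0,0,0],0.43],[[-1.2,0,10],[0,0,0],0.43],[[-1.2,0,14.9],[0,0,0],0.43],[[-1.2,1,14.9],[0,0,0],0.43],[[-1.2,2,14.9],[0,0,0],0.43],[[-1.2,2.5,14.9],[0,0,0],0.43],[[-1.2,3,14.9],[0,0,0],0.43]]}}

```text
clock: 7.7
tool_pos: [0.5617, 0.2038, 0.1528]
eef_rot: [0.642, 0.767, 0.001, 0.001]
contact_force: [0.6, 0.7, -1.0]
opening: 0.572
finger_force: 0.0
```

Call:
{"method": "carry_out", "body": {"rows": [[[0,0.5,0],[0,0,0],0.43],[[0,1,0],[0,0,0],0.43],[[0,1.3,0],[0,0,0],0.43],[[0,1.3,0],[0,0,0],0.43]]}}

```text
clock: 8.1
tool_pos: [0.5734, 0.2057, 0.1509]
eef_rot: [0.642, 0.766, 0.0, 0.0]
contact_force: [-0.1, -0.1, 0.8]
opening: 0.569
finger_force: 0.0
```

Run:
```python
from h import *
s=snap('side')['image']
cv2.imwrite('pics/c5.png',cv2.resize(s[30:240,180:380],(571,600),interpolation=2)[:,:,::-1]); print(r.get_state()['contact_force'])
```

```text
[ 0.26655263  0.50404618 -0.47320608]
```

View pics/c5.png

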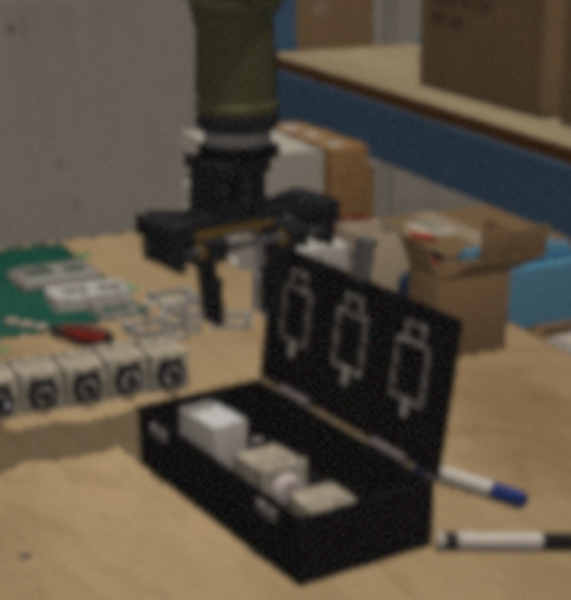

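The side crop shows the gripper body just above the lid's top edge at about (300,215), so it passed over the lid. I'll back off, go lower and push again.

Call:
{"method": "carry_out", "body": {"rows": [[[0,-2.5,0],[0,0,0],0.43],[[0,-4.3,0],[0,0,0],0.43],[[0,-4.3,2],[0,0,0],0.43],[[0,-4.3,3.6],[0,0,0],0.43],[[0,-3.5,3.6],[0,0,0],0.43],[[0,-2.8,3.6],[0,0,0],0.43],[[0,-2.4,3.6],[0,0,0],0.43],[[0,-2.4,3.6],[0,0,0],0.43]]}}

```text
clock: 8.95
tool_pos: [0.5504, 0.2017, 0.1153]
eef_rot: [0.643, 0.766, 0.001, 0.0]
contact_force: [1.0, -1.3, 0.6]
opening: 0.572
finger_force: 0.0
```

Call:
{"method": "carry_out", "body": {"rows": [[[0,0.5,0],[0,0,0],0.43],[[0,0.9,0],[0,0,0],0.43],[[0,0.9,0],[0,0,0],0.43]]}}

```text
clock: 9.25
tool_pos: [0.5588, 0.2032, 0.1149]
eef_rot: [0.642, 0.766, 0.0, 0.0]
contact_force: [-1.5, -0.5, 0.3]
opening: 0.573
finger_force: 0.0
```

Call:
{"method": "carry_out", "body": {"rows": [[[0,-1.5,0],[0,0,0],0.43],[[0,-2.5,0],[0,0,0],0.43],[[0,-2.5,2],[0,0,0],0.43],[[0,-2.5,4],[0,0,0],0.43],[[0,-2.5,5],[0,0,0],0.43],[[0,-2.5,5],[0,0,0],0.43]]}}

```text
clock: 9.85
tool_pos: [0.5332, 0.1986, 0.0637]
eef_rot: [0.642, 0.766, -0.001, -0.0]
contact_force: [0.5, -0.3, -0.2]
opening: 0.574
finger_force: 0.0
```

Call:
{"method": "carry_out", "body": {"rows": [[[0,0,1],[0,0,0],0.43],[[0,0,2],[0,0,0],0.43],[[0,0,2.8],[0,0,0],0.43],[[0,0,2.8],[0,0,0],0.43]]}}

```text
clock: 10.25
tool_pos: [0.5329, 0.1984, 0.0356]
eef_rot: [0.642, 0.766, -0.001, -0.0]
contact_force: [0.1, -0.7, -0.5]
opening: 0.571
finger_force: 0.0
```

No contact; closing.

Call:
{"method": "carry_out", "body": {"rows": [[[0,0,0],[0,0,0],0.7],[[0,0,0],[0,0,0],0.7],[[0,0,0],[0,0,0],0.7],[[0,0,0],[0,0,0],0.7],[[0,0,0],[0,0,0],0.7]], "newtons": 15}}

```text
clock: 10.75
tool_pos: [0.5338, 0.1988, 0.037]
eef_rot: [0.642, 0.766, 0.0, 0.0]
contact_force: [0.5, -0.3, 0.9]
opening: 0.413
finger_force: 14.9
```

Call:
{"method": "carry_out", "body": {"rows": [[[0,0,-1],[0,0,0],0.7],[[0,0,-2.5],[0,0,0],0.7],[[0,-0.5,-5],[0,0,0],0.7],[[0,-1,-8],[0,0,0],0.7],[[0,-2,-11],[0,0,0],0.7],[[0,-3,-13],[0,0,0],0.7],[[0,-3,-13],[0,0,0],0.7]]}}

```text
clock: 11.45
tool_pos: [0.5044, 0.1939, 0.1703]
eef_rot: [0.642, 0.766, 0.002, 0.001]
contact_force: [0.9, 0.2, -1.7]
opening: 0.414
finger_force: 14.9
```

Run:
```python
from h import *
st=r.get_state();print(st['opening'],st['finger_force'],totool([.450,-.230,.167]))
```

```text
0.41397974754398403 14.924341645091772 [-40.78522808 -12.76958339   0.20752903]
```

Call:
{"method": "carry_out", "body": {"rows": [[[-2,-1,0],[0,0,0],0.7],[[-5,-2,0],[0,0,0],0.7],[[-9,-3,0],[0,0,0],0.7],[[-13,-4,0],[0,0,0],0.7],[[-17,-5,0],[0,0,0],0.7],[[-21,-6.5,0],[0,0,0],0.7],[[-25,-8,0],[0,0,0],0.7],[[-29,-9.5,0],[0,0,0],0.7],[[-33,-11,0],[0,0,0],0.7],[[-37,-12,0],[0,0,0],0.7],[[-40,-12.8,0],[0,0,0],0.7],[[-40.8,-12.8,0],[0,0,0],0.7]]}}

```text
clock: 12.65
tool_pos: [0.4478, -0.2355, 0.1663]
eef_rot: [0.645, 0.764, -0.001, 0.0]
contact_force: [-0.5, 0.1, -0.7]
opening: 0.413
finger_force: 14.9
```

Run:
```python
from h import *
st=r.get_state();print(st['opening'],st['tool_pos'],totool([.450,-.230,.0375]))
s=snap('side')['image'];cv2.imwrite('pics/c6.png',cv2.resize(s[100:340,200:400],(500,600),interpolation=2)[:,:,::-1])
```

```text
0.41349775873171435 [ 0.4478212  -0.23550371  0.16627486] [ 0.53261249  0.32438854 12.87599007]
```

View pics/c6.png

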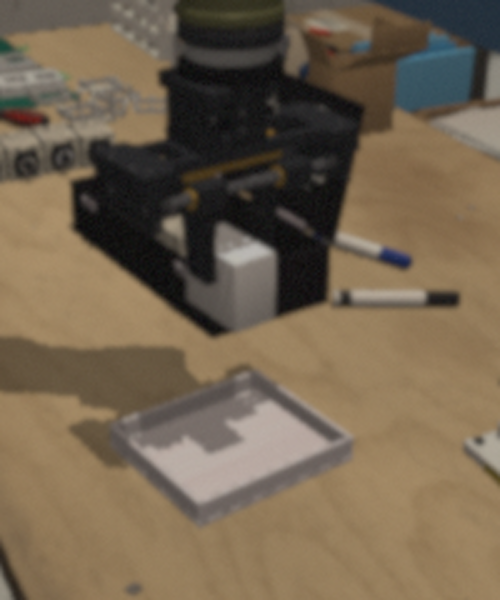

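The carton hangs upright in the grip at about (230,285), above the tray. Lowering it now.

Call:
{"method": "carry_out", "body": {"rows": [[[0.3,0.3,3],[0,0,0],0.7],[[0.3,0.3,6],[0,0,0],0.7],[[0.3,0.3,9],[0,0,0],0.7],[[0.3,0.3,11],[0,0,0],0.7],[[0.3,0.3,12],[0,0,0],0.7],[[0.3,0.3,12.4],[0,0,0],0.7],[[0.3,0.3,12.7],[0,0,0],0.7],[[0.3,0.3,12.7],[0,0,0],0.7]]}}

```text
clock: 13.5
tool_pos: [0.4522, -0.227, 0.0402]
eef_rot: [0.642, 0.766, 0.0, 0.0]
contact_force: [-0.5, -0.4, -0.1]
opening: 0.413
finger_force: 14.9
```

Call:
{"method": "carry_out", "body": {"rows": [[[0,0,0.2],[0,0,0],0.7],[[0,0,0.3],[0,0,0],0.7],[[0,0,0.4],[0,0,0],0.7],[[0,0,0.4],[0,0,0],0.7]]}}

```text
clock: 13.9
tool_pos: [0.4525, -0.2273, 0.0365]
eef_rot: [0.642, 0.766, 0.0, 0.001]
contact_force: [0.9, 0.9, 6.0]
opening: 0.412
finger_force: 15.0
```

Force up 6 N, so the carton is on the tray floor. Releasing gently, lifting and moving clear.

Call:
{"method": "carry_out", "body": {"rows": [[[0,0,-0.1],[0,0,0],0.55],[[0,0,-0.1],[0,0,0],0.45],[[0,0,-0.1],[0,0,0],0.45],[[0,0,-2],[0,0,0],0.45],[[0,0,-5],[0,0,0],0.45],[[0,0,-9],[0,0,0],0.45],[[0,0,-14],[0,0,0],0.45],[[-5,0,-17],[0,0,0],0.45],[[-10,0,-17],[0,0,0],0.45],[[-15,0,-17],[0,0,0],0.45],[[-18,0,-17],[0,0,0],0.45],[[-18,0,-17],[0,0,0],0.45]]}}

```text
clock: 15.1
tool_pos: [0.4814, -0.4115, 0.2052]
eef_rot: [0.646, 0.764, -0.002, 0.002]
contact_force: [-0.6, 0.2, -0.6]
opening: 0.549
finger_force: 0.0
```

Run:
```python
from h import *
s=snap('side')['image'];t=snap('top')['image']
cv2.imwrite('pics/c7.png',np.hstack([cv2.resize(s[80:320,210:370],(400,600)),cv2.resize(t[110:310,290:423],(400,600))])[:,:,::-1]);print(r.get_state()['contact_force'])
```

```text
[ 0.09236481  0.50716938 -0.02117585]
```

View pics/c7.png

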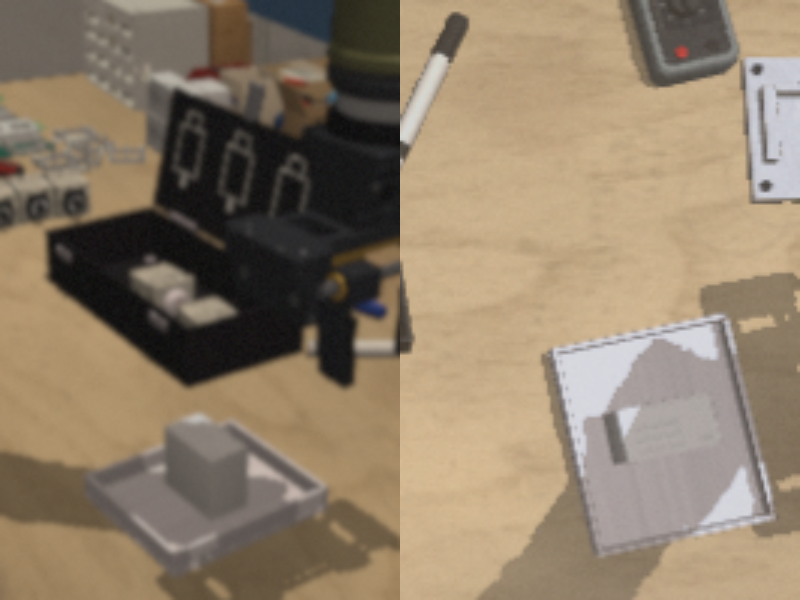

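The carton stands upright near the tray's centre, around (205,465) in the side crop and (660,430) in the top crop. The lid is open and both timers are still in place.

```bash
python3 -c "
from plant import r
print(r.finish_job())"
```

```text
the job is handed in; nothing more can be done
None
```

The job is handed in: in the last pictures the lid stands open, the carton is upright near the middle of the tray floor, both timers lie in their compartments and the gripper is clear; no verdict came back.

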